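# Check the spring-jaw board holders and take out the one that binds

## Robot

A 6-joint arm with a two-finger parallel gripper is mounted at the origin on the work surface. World frame = base frame: x ahead of the robot, y to its left, z up, the work surface at z = 0. Lengths are in m, angles in rad, forces in N, time in s.
With the tool pointing down it reaches from about 0.4 to 0.925 m from the base axis. Payload 3.4 kg.
Tool frame: the origin (TCP) lies on the centre line of the jaws, within the pads' length; the fingertips stand arm.tips_ahead ahead of it and the grasp point (between the pads) lies 3 mm ahead of it (arm.tips_ahead is the distance from the TCP to the fingertips, in m); x points along the fingers, z is the direction in which the jaws open and shut, and the axes are right-handed (so a half turn about x gives the same grasp; the last joint's range is limited). The gripper opens to 85 mm and grips with 20 to 120 N. Pads are 22 mm wide; open, the fingers measure 114 mm over their backs; the gripper's body (76 mm by 85 mm) begins 54 mm behind the grasp point. The pads swing forward as they close: fully open they stand 13 mm farther back than shut.
Start: joints at [1.147, 0.307, 1.506, -0, 1.328, -0.073], TCP at [0.197, 0.54, 0.253] pointing down, gripper open.
Joint ranges: [-3.12, 3.12], [-1.05, 2.28], [0.14, 2.33], [-1.42, 4.57], [0.1, 2.73], [-2.68, 2.68]. Speed limits (rad/s): [2.57, 2.57, 3.14, 3.14, 3.14, 3.14].

## Interface

Orientations are given as [roll, pitch, yaw] about the fixed x, y, z axes, in that order (R = Rz(yaw) Ry(pitch) Rx(roll)).
In Python, from cell import arm, fingers, planner, vision gives the robot as it stands. Calls block until the motion is done:
- arm.movep(position, orientation): joint-space move of the TCP to a pose.
- arm.move_linear(position, feed=0.15, ori=None): straight line of the TCP; ori=None keeps the orientation; feed is the mean speed in m/s.
- arm.move_j(angles): joint-space move.
- fingers.gripper_to(opening): opening from 0.0 (shut) to 1.0 (fully open); the grip force is fixed at half the most; returns when the fingers have stopped.
- arm.hold(seconds).
- planner.solve_ik(position, orientation): joint angles nearest the present ones, or None.
- arm.observe(): the state.
- vision.grab_frame(name): name is "scene" or "side" or "wrist"; returns a dict with "frame" (400x640x3 uint8, red, green, blue), "depth" (400x640 float32, m along the optical axis (not along the pixel's ray), 0 where there is no reading), "mtx" (3x3 intrinsics, pixels), "world_from_camera" (4x4, takes a point from camera to world coordinates). Camera axes: x right, y down, z forward; pixel columns grow to the right and rows downward; lengths in m; the calibration is good to about 2 mm. The wrist camera is an equidistant fisheye: a pixel r from the principal point sees the ray r / f radians off the axis. A picture is of the moment at which its call begins.
A pose or a line that the arm cannot do raises arm.Unreachable and nothing moves.
- arm.close_job(): hands the job in, once; it reports no verdict.
The state is a dict: "t": time; "q": joint angles; "joint_velocities": joint speeds; "tau": joint torques, N m; "position": TCP position; "ee_rot": TCP orientation; "contact_force": force on the tool from outside, world axes, zero at the start; "moment": the same for the moment, N m; "finger_gap": opening from 0.0 (shut) to 1.0 (fully open).
Only numpy, scipy, OpenCV 4.12 (cv2) and the standard library are available. Lean on these libraries where they do the work, as an engineer would, in place of code of your own. Each camera call takes 0.05 s, during which the arm holds its last target. There are 200 camera calls.

## Task

Check the board holders standing on the blue mat before they go under the microscope: working along the row from the robot's left to its right, pull each sliding jaw right out to its stop and let it go to see whether it springs home. Leave sound holders where they stand with their jaws fully shut; any holder whose jaw binds and does not spring home by itself goes into the red tray, set down flat, not dropped. Leave the other things on the bench where they are.

Things in the scene. Friction and masses are not known exactly. Their poses are not given: they have to be found in the camera images.
- mat: Blue silicone work mat, fixed to the bench, 300 x 360 x 3 mm (its x by y). Origin: centre of its underside, on the bench; x points away from the robot, y to the robot's left. The three holders stand on it in a row along its y, about 115 mm apart: left (y about +115 mm), middle, right.
- repair_tray: Red plastic tray, fixed, 200 x 150 x 26 mm (its x by y by height), walls 4 mm, floor 4 mm thick, open on top, empty. Origin: centre of its underside, on the bench. It is at the left or the right of the mat; a grey divided organiser of the same size is on the other side.
- holder_a: Spring-jaw board holder, one of three alike, at any place in the row; loose, 0.75 kg, base 120 x 62 x 8 mm. Origin: centre of underside. x along its length, away from the robot within 0.3 rad: dark fixed jaw (26 mm high) at +x end, tail block with two brass spring barrels at -x end, aluminium sliding jaw (56 mm wide, top at 24 mm) between, with a black finger grip. A pull under 5 N will not drag it.
- jaw_a (a joint): Slide of holder_a's jaw, m: 0 = home, shut against the fixed jaw; 0.040 = out at its stop on the spring barrels (moved 40 mm along the holder's -x, towards the robot). Springs push it home with 0.8 N (home) to 1.6 N (stop). Let go at the stop, a sound jaw is home within 1 s; a jaw that binds takes about 4 N to pull and stays where it is left.
- grip_a (a point): Middle of the black upright finger grip on holder_a's jaw: 26 mm wide (holder's y), 14 mm thick (x), from 24 to 54 mm above the holder's underside; this point is 42 mm up, and moves with the jaw: holder x +34.5 mm at home, -5.5 mm at the stop. Pinch it across its 26 mm; 30 N is enough to pull; the whole holder can be lifted by it with 60 N or more.
- holder_b: Spring-jaw board holder, one of three alike, at any place in the row; loose, 0.75 kg, base 120 x 62 x 8 mm. Origin: centre of underside. x along its length, away from the robot within 0.3 rad: dark fixed jaw (26 mm high) at +x end, tail block with two brass spring barrels at -x end, aluminium sliding jaw (56 mm wide, top at 24 mm) between, with a black finger grip. A pull under 5 N will not drag it.
- jaw_b (a joint): Slide of holder_b's jaw, m: 0 = home, shut against the fixed jaw; 0.040 = out at its stop on the spring barrels (moved 40 mm along the holder's -x, towards the robot). Springs push it home with 0.8 N (home) to 1.6 N (stop). Let go at the stop, a sound jaw is home within 1 s; a jaw that binds takes about 4 N to pull and stays where it is left.
- grip_b (a point): Middle of the black upright finger grip on holder_b's jaw: 26 mm wide (holder's y), 14 mm thick (x), from 24 to 54 mm above the holder's underside; this point is 42 mm up, and moves with the jaw: holder x +34.5 mm at home, -5.5 mm at the stop. Pinch it across its 26 mm; 30 N is enough to pull; the whole holder can be lifted by it with 60 N or more.
- holder_c: Spring-jaw board holder, one of three alike, at any place in the row; loose, 0.75 kg, base 120 x 62 x 8 mm. Origin: centre of underside. x along its length, away from the robot within 0.3 rad: dark fixed jaw (26 mm high) at +x end, tail block with two brass spring barrels at -x end, aluminium sliding jaw (56 mm wide, top at 24 mm) between, with a black finger grip. A pull under 5 N will not drag it.
- jaw_c (a joint): Slide of holder_c's jaw, m: 0 = home, shut against the fixed jaw; 0.040 = out at its stop on the spring barrels (moved 40 mm along the holder's -x, towards the robot). Springs push it home with 0.8 N (home) to 1.6 N (stop). Let go at the stop, a sound jaw is home within 1 s; a jaw that binds takes about 4 N to pull and stays where it is left.
- grip_c (a point): Middle of the black upright finger grip on holder_c's jaw: 26 mm wide (holder's y), 14 mm thick (x), from 24 to 54 mm above the holder's underside; this point is 42 mm up, and moves with the jaw: holder x +34.5 mm at home, -5.5 mm at the stop. Pinch it across its 26 mm; 30 N is enough to pull; the whole holder can be lifted by it with 60 N or more.
- phone_board: Bystander: green phone circuit board, 24 x 75 x 4 mm, on the far edge of the mat. Origin: centre of underside.
- flux_jar: Bystander: small jar, 36 mm diameter, 30 mm high, on the far edge of the mat. Origin: centre of underside.
- tweezers: Bystander: steel tweezers, 125 mm long along its y, 5 mm thick, on the near edge of the mat. Origin: middle of underside.
- phone_a: Bystander: phone, 148 x 72 x 9 mm, lying on the bench far left. Origin: centre of underside.
- phone_b: Bystander: phone, 148 x 72 x 9 mm, lying on the bench far right. Origin: centre of underside.
- screwdriver: Bystander: red-handled screwdriver, 150 mm long, lying on the bench beyond the mat.

How it is judged:
On the way, in this order (a step that is already met when the one before it is completed fails the run):
1. the jaw of the left holder of the row is pulled out to its stop (over 36 of 40 mm), the holder standing on the mat in its place (((value of joint jaw_a above 0.036 m and y of holder_a in the frame of mat between 0.075 and 0.16 m and z of holder_a in the frame of mat below 0.012 m and x of holder_a in the frame of mat between -0.09 and 0.09 m) or (value of joint jaw_b above 0.036 m and y of holder_b in the frame of mat between 0.075 and 0.16 m and z of holder_b in the frame of mat below 0.012 m and x of holder_b in the frame of mat between -0.09 and 0.09 m) or (value of joint jaw_c above 0.036 m and y of holder_c in the frame of mat between 0.075 and 0.16 m and z of holder_c in the frame of mat below 0.012 m and x of holder_c in the frame of mat between -0.09 and 0.09 m))), for 0.1 s.
2. the jaw of the middle holder of the row is pulled out to its stop (over 36 of 40 mm), the holder standing on the mat in its place (((value of joint jaw_a above 0.036 m and y of holder_a in the frame of mat between -0.045 and 0.045 m and z of holder_a in the frame of mat below 0.012 m and x of holder_a in the frame of mat between -0.09 and 0.09 m) or (value of joint jaw_b above 0.036 m and y of holder_b in the frame of mat between -0.045 and 0.045 m and z of holder_b in the frame of mat below 0.012 m and x of holder_b in the frame of mat between -0.09 and 0.09 m) or (value of joint jaw_c above 0.036 m and y of holder_c in the frame of mat between -0.045 and 0.045 m and z of holder_c in the frame of mat below 0.012 m and x of holder_c in the frame of mat between -0.09 and 0.09 m))), for 0.1 s.
3. the jaw of the right holder of the row is pulled out to its stop (over 36 of 40 mm), the holder standing on the mat in its place (((value of joint jaw_a above 0.036 m and y of holder_a in the frame of mat between -0.16 and -0.075 m and z of holder_a in the frame of mat below 0.012 m and x of holder_a in the frame of mat between -0.09 and 0.09 m) or (value of joint jaw_b above 0.036 m and y of holder_b in the frame of mat between -0.16 and -0.075 m and z of holder_b in the frame of mat below 0.012 m and x of holder_b in the frame of mat between -0.09 and 0.09 m) or (value of joint jaw_c above 0.036 m and y of holder_c in the frame of mat between -0.16 and -0.075 m and z of holder_c in the frame of mat below 0.012 m and x of holder_c in the frame of mat between -0.09 and 0.09 m))), for 0.1 s.
At the end, for the whole second after the job is handed in: The binding holder lies flat and still on the red tray's floor (within 60 mm of its centre along each tray axis, tilt under 0.08 rad), its jaw anywhere; the other two stand level and still within 40 mm of where they began, jaws home within 3 mm; bystanders within 25 mm (distance of each of holder_a, holder_c from where it was at the start of the episode below 0.04 m and angle between each of holder_a, holder_c, holder_b's own z axis and vertical below 0.08 rad and value of joint each of jaw_a, jaw_c below 0.003 m and linear speed of each of holder_a, holder_c, holder_b below 0.02 m/s and x of holder_b in the frame of repair_tray between -0.06 and 0.06 m and y of holder_b in the frame of repair_tray between -0.06 and 0.06 m and z of holder_b in the frame of repair_tray between 0 and 0.012 m); the robot touches nothing.
It fails at once if a holder is flung (over 1.2 m/s), or dropped into the tray from more than about 15 mm instead of set down (over 0.5 m/s, under 50 mm above the bench, over the tray) (linear speed of any of holder_a, holder_b, holder_c above 1.2 m/s or (linear speed of holder_a above 0.5 m/s and horizontal distance between holder_a and repair_tray below 0.08 m and height (world z) of holder_a below 0.05 m) or (linear speed of holder_b above 0.5 m/s and horizontal distance between holder_b and repair_tray below 0.08 m and height (world z) of holder_b below 0.05 m) or (linear speed of holder_c above 0.5 m/s and horizontal distance between holder_c and repair_tray below 0.08 m and height (world z) of holder_c below 0.05 m)).
It fails at once if a bystander (phone, board, jar, tweezers, screwdriver) is shifted by more than 25 mm (distance of any of phone_board, flux_jar, tweezers, phone_a, phone_b, screwdriver from where it was at the start of the episode above 0.025 m).
It also fails if it takes over 61 s, if anything falls off the work surface, if the arm or the gripper's body presses on something with over 40 N, if the wrist force passes 120 N, or if a joint passes its speed limit or range.

## Working session

There is one attempt and no reset: what is moved stays moved. The work goes in short steps, each a Python script; the robot and the scene stay as the last script left them, time stands still between calls to the robot, and variables do not carry over. Pictures are saved under pics/ and viewed, about 8 in all and at most 12, crops included, and the job is handed in when it is done.

```bash
ls; mkdir -p pics; python3 - <<'E'
from cell import arm,fingers,planner,vision
import cv2,numpy as np
o=arm.observe();print({k:np.round(v,3) for k,v in o.items()},arm.tips_ahead)
for n in("scene","side"):
    f=vision.grab_frame(n);cv2.imwrite(f"pics/{n}0.png",f["frame"][...,::-1]);np.savez(f"/tmp/{n}0.npz",**f)
    print(n,f["mtx"].round(1).tolist(),f["world_from_camera"].round(3).tolist(),(f["depth"]>0).mean())
E
```

```text
pics
{'t': np.float64(0.0), 'q': array([ 1.148,  0.308,  1.508, -0.   ,  1.328, -0.074]), 'joint_velocities': array([-0.002,  0.002, -0.002,  0.001,  0.001,  0.   ]), 'tau': array([-1.0000e-03, -4.5756e+01, -2.5192e+01, -0.0000e+00,  1.3000e-02,
        0.0000e+00]), 'position': array([0.197, 0.54 , 0.252]), 'ee_rot': array([ 3.072,  1.569, -1.99 ]), 'contact_force': array([ 0.174, -0.563, -0.566]), 'moment': array([ 0.011,  0.046, -0.028]), 'finger_gap': np.float64(1.002)} 0.022
scene [[419.4, 0.0, 325.5], [0.0, 419.4, 201.7], [0.0, 0.0, 1.0]] [[0.113, 0.628, -0.77, 1.669], [0.994, -0.069, 0.09, -0.119], [0.003, -0.775, -0.632, 0.98], [0.0, 0.0, 0.0, 1.0]] 0.9852734375
side [[434.1, 0.0, 318.9], [0.0, 434.1, 194.9], [0.0, 0.0, 1.0]] [[-0.994, -0.069, 0.09, 0.466], [-0.114, 0.56, -0.821, 1.152], [0.006, -0.826, -0.564, 0.835], [0.0, 0.0, 0.0, 1.0]] 0.9959140625
```

View pics/scene0.png

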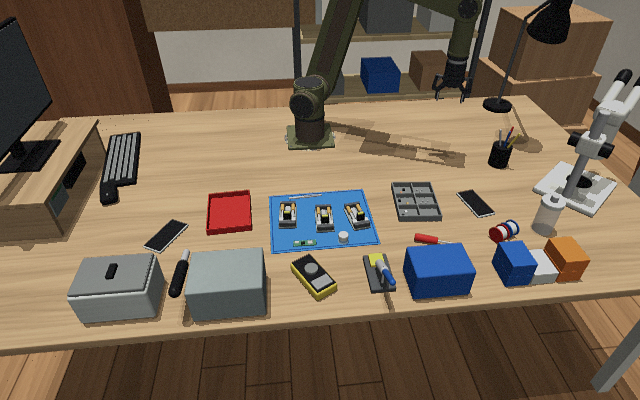

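View pics/side0.png

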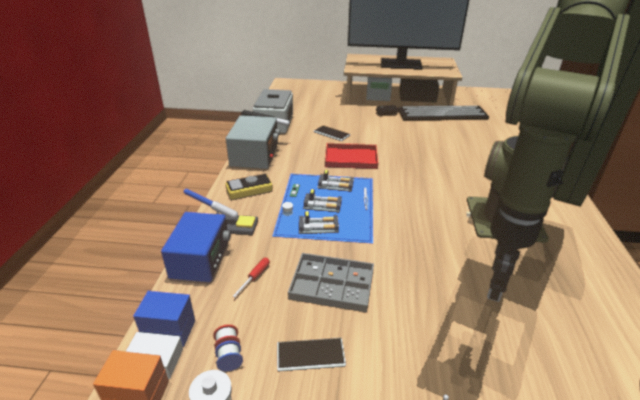

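The scene view shows the mat at about (320,222), the three holders at (287,213), (323,215) and (356,213), the red tray at (230,212) on the robot's right, and the organiser at (416,200) on its left. The side view agrees.

```bash
cat > h.py <<'E'
from cell import arm,fingers,planner,vision
import cv2,numpy as np
def cast(f,uv,z,fish=False):
    K=f["mtx"];T=f["world_from_camera"];uv=np.atleast_2d(uv).astype(float)
    a=(uv-[K[0,2],K[1,2]])/[K[0,0],K[1,1]]
    if fish:
        r=np.linalg.norm(a,axis=1,keepdims=True)+1e-12
        d=np.hstack([a/r*np.sin(r),np.cos(r)])
    else: d=np.hstack([a,np.ones((len(a),1))])
    d=d@T[:3,:3].T;o=T[:3,3]
    return (o+d*((z-o[2])/d[:,2:]))[:,:2]
def rect(f,mask,z,fish=False):
    n,l,s,c=cv2.connectedComponentsWithStats(mask.astype(np.uint8))
    k=1+np.argmax(s[1:,4]);cs,_=cv2.findContours((l==k).astype(np.uint8),cv2.RETR_EXTERNAL,cv2.CHAIN_APPROX_NONE)
    p=cast(f,max(cs,key=len)[:,0],z,fish)
    return cv2.minAreaRect((p*1000).astype(np.float32))
def down(yaw):  # jaws open along direction yaw+90deg; fingers down; tool z = (-sin,cos,0)
    from scipy.spatial.transform import Rotation as R
    x=np.array([0,0,-1.]);z=np.array([-np.sin(yaw),np.cos(yaw),0]);y=np.cross(z,x)
    return R.from_matrix(np.c_[x,y,z]).as_euler("xyz")
def hsv(f): return cv2.cvtColor(f["frame"],cv2.COLOR_RGB2HSV)
E
python3 - <<'E'
from h import *
for n in("scene","side"):
    f=dict(np.load(f"/tmp/{n}0.npz"));h=hsv(f)
    red=((h[...,0]<8)|(h[...,0]>172))&(h[...,1]>150)&(h[...,2]>90)
    blue=(abs(h[...,0].astype(int)-105)<10)&(h[...,1]>130)&(h[...,2]>130)
    if n=="side": red[:, :300]=0;red[200:]=0; blue[:,:270]=0
    print(n,"tray",rect(f,red,.024),"mat",rect(f,blue,.003))
print(down(0),planner.solve_ik([.55,0,.36],down(0)),arm.observe()["ee_rot"])
E
```

```text
scene tray ((515.755859375, -328.1820068359375), (226.69479370117188, 149.5864715576172), 3.1974093914031982) mat ((566.9550170898438, -7.7079925537109375), (297.0646667480469, 358.0294189453125), 0.9037142992019653)
side tray ((504.07861328125, -316.6778259277344), (193.19529724121094, 142.3622283935547), 5.74103307723999) mat ((567.68115234375, -5.598236083984375), (291.1900939941406, 348.31512451171875), 0.8521307110786438)
[-1.57079633  1.57079633  0.        ] [-0.07680276  0.20799232  1.37811686  0.          1.55548347 -1.64759908] [ 3.09285862  1.56893475 -1.96936189]<sys>:0: UserWarning: Gimbal lock detected. Setting third angle to zero since it is not possible to uniquely determine all angles.
```

```bash
python3 -W ignore - <<'E'
from h import *
arm.movep([.52,-.03,.36],down(0))
f=vision.grab_frame("wrist");cv2.imwrite("pics/w1.png",f["frame"][...,::-1]);np.savez("/tmp/w1.npz",**f)
print(f["mtx"].round(1).tolist(),f["world_from_camera"].round(3).tolist(),arm.observe()["t"],arm.observe()["position"],arm.observe()["contact_force"])
E
```

```text
[[309.7, 0.0, 315.2], [0.0, 309.7, 195.5], [0.0, 0.0, 1.0]] [[-0.0, 0.954, 0.3, 0.443], [1.0, 0.0, 0.0, -0.03], [0.0, 0.3, -0.954, 0.481], [0.0, 0.0, 0.0, 1.0]] 2.5167 [ 0.51999484 -0.02921933  0.35984554] [-0.59075814  0.56383205 -0.56731912]
```

View pics/w1.png

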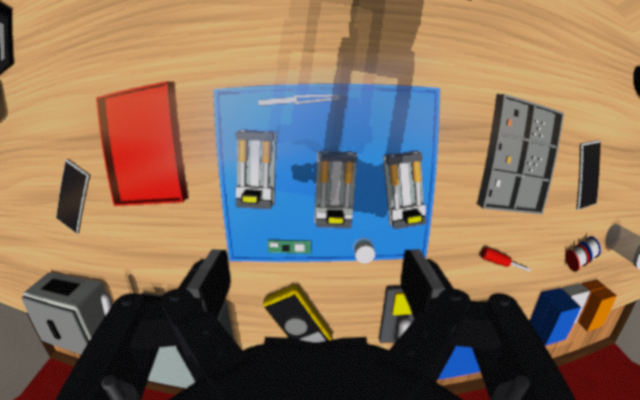

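Tray at (143,143), mat (215–440, 88–262), holders left (405,188), middle (335,188), right (255,168), with a yellow patch at each far end. The tweezers lie at (300,100), the board at (290,247) and the jar at (364,251). I'll crop in for detail.

```bash
python3 -W ignore - <<'E'
from h import *
f=dict(np.load("/tmp/w1.npz"))
cv2.imwrite("pics/w1c.png",cv2.resize(f["frame"][120:236,228:436,::-1],None,fx=3.8,fy=3.8,interpolation=cv2.INTER_CUBIC))
h=hsv(f)
y=((abs(h[...,0].astype(int)-28)<5)&(h[...,1]>180)&(h[...,2]>150)).astype(np.uint8)
y[:120]=0;y[236:]=0;y[:,:228]=0;y[:,436:]=0
n,l,s,c=cv2.connectedComponentsWithStats(y)
for i in range(1,n):
  if s[i,4]>30:
    cs,_=cv2.findContours((l==i).astype(np.uint8),0,1)
    for z in(.029,.057): print(c[i],s[i],z,cast(f,c[i],z,True),cv2.minAreaRect((1000*cast(f,cs[0][:,0],z,True)).astype(np.float32)))
blue=(abs(h[...,0].astype(int)-105)<10)&(h[...,1]>130)&(h[...,2]>80); blue[265:]=0
red=((h[...,0]<8)|(h[...,0]>172))&(h[...,1]>150)&(h[...,2]>90); red[260:]=0
m=rect(f,blue,.003,True);t=rect(f,red,.026,True);t0=rect(f,red,.0,True);print(m,t,t0)
E
```

```text
[249. 199.] [243 197  13   5  63] 0.029 [[ 0.59088071 -0.13285757]] ((590.8956909179688, -132.9093475341797), (6.582308292388916, 19.528663635253906), 0.04758132994174957)
[249. 199.] [243 197  13   5  63] 0.057 [[ 0.5817071  -0.12646609]] ((581.7212524414062, -126.5146713256836), (6.174679279327393, 18.31926155090332), 0.047335185110569)
[414.44642857 219.33928571] [409 217  12   6  56] 0.029 [[0.62587576 0.13214328]] ((625.733642578125, 132.23606872558594), (8.261407852172852, 19.302875518798828), 8.637353897094727)
[414.44642857 219.33928571] [409 217  12   6  56] 0.057 [[0.61453494 0.12212353]] ((614.4015502929688, 122.21055603027344), (7.749817371368408, 18.107465744018555), 8.637381553649902)
[334.96551724 220.20689655] [329 218  14   5  58] 0.029 [[0.62596489 0.00155876]] ((625.62744140625, 2.393134117126465), (20.577070236206055, 6.808148384094238), 89.76980590820312)
[334.96551724 220.20689655] [329 218  14   5  58] 0.057 [[ 6.14618547e-01 -3.74025484e-04]] ((614.302001953125, 0.40868186950683594), (19.302745819091797, 6.386578559875488), 89.77001190185547)
((564.894287109375, -9.025466918945312), (296.2095031738281, 357.5191650390625), 0.8350156545639038) ((502.31719970703125, -328.37158203125), (198.2281494140625, 150.73240661621094), 3.1178882122039795) ((505.7201232910156, -345.4364318847656), (209.55223083496094, 159.3432159423828), 3.1178932189941406)
```

View pics/w1c.png

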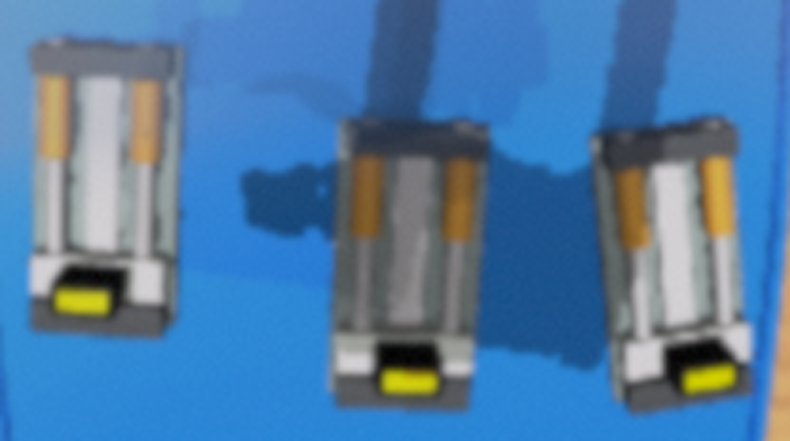

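The yellow patches are the grip tops, and all three jaws are home. Next I'll take close views over each holder to get its yaw and grip position, without viewing them.

```bash
cat >> h.py <<'E'
def look(xy,tag,z=.2):
    arm.movep([xy[0]-.05,xy[1],z],down(0)); f=vision.grab_frame("wrist")
    np.savez(f"/tmp/{tag}.npz",**f); return f
def near(P,xy,r): return np.linalg.norm(P-xy,axis=-1)<r
def measure(f,xy,r=.085):
    """grip-top centre (yellow) and yaw from the brass barrels, holder near xy"""
    h=hsv(f).astype(int);v,u=np.mgrid[:400,:640]
    P=cast(f,np.c_[u.ravel(),v.ravel()],.04,True).reshape(400,640,2); ok=near(P,xy,r)&(v<300)
    ye=ok&(abs(h[...,0]-28)<5)&(h[...,1]>170)&(h[...,2]>110)
    br=ok&(abs(h[...,0]-17)<6)&(h[...,1]>140)&(h[...,2]>70)
    def comps(m):
        n,l,s,c=cv2.connectedComponentsWithStats(m.astype(np.uint8)); i=[k for k in np.argsort(-s[:,4]) if k>0]
        return [l==k for k in i if s[k,4]>25]
    out={}
    Y=comps(ye)
    if Y: out["grip"]=rect(f,Y[0],.057,True)
    B=comps(br)[:2]; out["brass"]=[rect(f,b,.021,True) for b in B]
    if len(B)==2:
        a,b=sorted([np.array(x[0]) for x in out["brass"]],key=lambda p:p[1]); d=b-a
        out["yaw_pair"]=np.arctan2(-d[0],d[1])
    return out
E
python3 -W ignore - <<'E'
from h import *
im=[]
for t,xy in(("L",(.58,.118)),("M",(.58,0.)),("R",(.548,-.126))):
    f=look(xy,t); im.append(f["frame"][60:330,200:460,::-1]); m=measure(f,xy)
    print(t); [print(' ',k,v) for k,v in m.items()]
cv2.imwrite("pics/close.png",np.hstack(im)); print(arm.observe()["t"])
E
```

```text
L
  grip ((614.421630859375, 121.83350372314453), (8.098322868347168, 20.34808349609375), 8.801353454589844)
  brass [((547.7232055664062, 129.90452575683594), (32.33550262451172, 11.158735275268555), 9.925934791564941), ((553.6397705078125, 93.34536743164062), (31.68024444580078, 10.960790634155273), 8.242396354675293)]
  yaw_pair 0.1604443060727848
M
  grip ((614.8748779296875, 0.14050006866455078), (19.97458267211914, 8.229220390319824), 89.36741638183594)
  brass [((551.0422973632812, 21.042083740234375), (10.83311939239502, 32.4737434387207), 88.40602111816406), ((549.2930297851562, -15.926916122436523), (10.348854064941406, 31.189844131469727), 89.24156188964844)]
  yaw_pair -0.047281880763591515
R
  grip ((581.5442504882812, -126.6063461303711), (21.050479888916016, 8.909982681274414), 85.69397735595703)
  brass [((516.5714721679688, -140.93429565429688), (11.29214859008789, 32.15761947631836), 88.73856353759766), ((518.7605590820312, -103.80535125732422), (10.888157844543457, 32.39014434814453), 87.20830535888672)]
  yaw_pair -0.05889086485061384
4.6667
```

View pics/close.png

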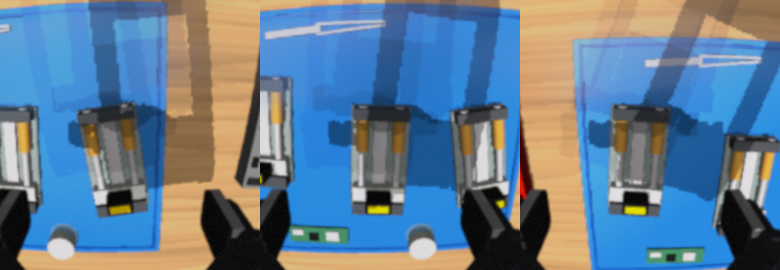

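```bash
cat >> h.py <<'E'
ZG=.0535
def pull(xy,yaw,d=.042):
    xy=np.array(xy);u=np.array([np.cos(yaw),np.sin(yaw)]);o=down(yaw)
    arm.movep([*xy,.13],o); arm.move_linear([*xy,ZG],.12); fingers.gripper_to(0.)
    s=arm.observe();F0=s["contact_force"];print("closed gap",s["finger_gap"],"F",F0.round(2))
    for k in (.02,.038,d):
        arm.move_linear([*(xy-u*k),ZG],.06);s=arm.observe();print(k,"pull N",((s["contact_force"]-F0)[:2]@u).round(2),"z",(s["contact_force"]-F0)[2].round(2))
    arm.hold(.25);s=arm.observe();print("hold",((s["contact_force"]-F0)[:2]@u).round(2),s["position"].round(4))
    fingers.gripper_to(1.)
    arm.move_linear([*(xy-u*d),.13],.15)
E
python3 -W ignore - <<'E'
from h import *
pull((.6144,.1218),.159)
f=look((.58,.118),"L2");m=measure(f,(.58,.118));[print(' ',k,v) for k,v in m.items()]
cv2.imwrite("pics/L2.png",f["frame"][60:330,200:500,::-1]); print(arm.observe()["t"])
E
```

```text
closed gap 0.29308176830595184 F [-1.51  0.91  5.4 ]
0.02 pull N 2.85 z 0.18
0.038 pull N 3.25 z 0.67
0.042 pull N 4.59 z 0.8
hold 4.97 [0.5733 0.1153 0.0541]
  grip ((612.6723022460938, 121.12095642089844), (8.063368797302246, 20.299781799316406), 10.158736228942871)
  brass [((545.9140014648438, 129.2281951904297), (32.2283935546875, 11.095755577087402), 9.460514068603516), ((551.9959106445312, 92.74005126953125), (31.96886444091797, 11.317523002624512), 10.697022438049316)]
  yaw_pair 0.16516339296440483
10.3083
```

View pics/L2.png

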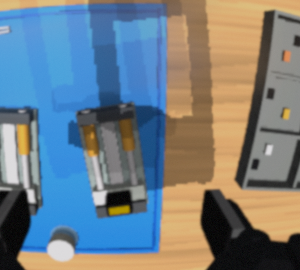

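Left holder: the jaw reached its stop (the base dragged about 2 mm) and sprang home. In the image the grip is at (118,210), against the fixed jaw, and the barrel-to-grip distance is still 64 mm. It's sound, so I'll test the middle one.

```bash
python3 -W ignore - <<'E'
from h import *
pull((.6149,.0),-.036)
f=look((.58,0.),"M2");m=measure(f,(.58,0.));[print(' ',k,v) for k,v in m.items()]
print(arm.observe()["t"])
a=f["frame"][60:330,200:460,::-1]
cv2.imwrite("pics/M2.png",a)
E
```

```text
closed gap 0.2889779428656389 F [-0.11  0.98  3.92]
0.02 pull N 0.45 z 2.42
0.038 pull N -0.14 z 2.86
0.042 pull N 4.41 z 1.94
hold 3.76 [0.5743 0.0016 0.0541]
  grip ((573.8907470703125, 1.2598514556884766), (18.809526443481445, 7.247908592224121), 89.8801040649414)
  brass [((549.8641357421875, 20.669845581054688), (11.076019287109375, 32.41960525512695), 88.0730972290039), ((548.8944702148438, -16.336915969848633), (10.51721477508545, 32.13370132446289), 86.8315658569336)]
  yaw_pair -0.02619639398952413
15.5417
```

The middle grip stayed 24.5 mm from the barrels, so the jaw is about 39.6 mm out and binds. Now the right one.

```bash
python3 -W ignore - <<'E'
from h import *
pull((.5815,-.1266),-.062)
f=look((.548,-.126),"R2");m=measure(f,(.548,-.126));[print(' ',k,v) for k,v in m.items()]
print(arm.observe()["t"])
cv2.imwrite("pics/R2.png",f["frame"][60:330,150:500,::-1])
E
```

```text
closed gap 0.293231561843307 F [-0.81  2.28  6.55]
0.02 pull N 2.46 z -0.21
0.038 pull N 2.39 z -0.82
0.042 pull N 4.06 z -1.92
hold 3.6 [ 0.5403 -0.1239  0.0541]
  grip ((580.2586669921875, -127.18098449707031), (20.86473274230957, 8.17514705657959), 89.796875)
  brass [((514.6720581054688, -141.30592346191406), (10.9802885055542, 32.26215362548828), 85.43342590332031), ((516.9207153320312, -104.2974624633789), (10.774948120117188, 32.42466735839844), 86.48570251464844)]
  yaw_pair -0.06068601724720759
20.75
```

View pics/R2.png

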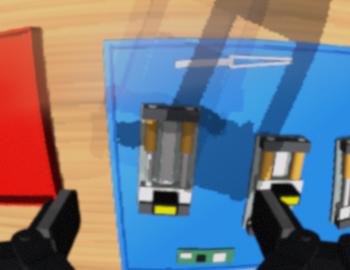

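The right grip is at (165,210) against the fixed jaw (64.5 mm), so it sprang home. The middle grip at (288,198) is visibly out. I'll lift the middle holder, check from the side, then set it in the tray.

```bash
python3 -W ignore - <<'E'
from h import *
g=np.array([.5739,.0013]);o=down(-.035)
arm.movep([*g,.13],o);arm.move_linear([*g,.0525],.12);F00=arm.observe()["contact_force"]
fingers.gripper_to(0.)
arm.move_linear([*g,.07],.04);s=arm.observe();print("lift dFz",(s["contact_force"]-F00).round(2),s["finger_gap"],"moment",s["moment"].round(2))
arm.move_linear([*g,.16],.12);s=arm.observe();print("lift dFz",(s["contact_force"]-F00).round(2),s["finger_gap"],s["t"])
f=vision.grab_frame("side");cv2.imwrite("pics/lift.png",cv2.resize(f["frame"][110:260,250:450,::-1],None,fx=3,fy=3))
E
```

```text
lift dFz [-0.94  0.53 -5.92] 0.2914157719173671 moment [-0.03  0.02 -0.  ]
lift dFz [-1.03 -1.26 -7.03] 0.2877477504676118 24.3167
```

View pics/lift.png

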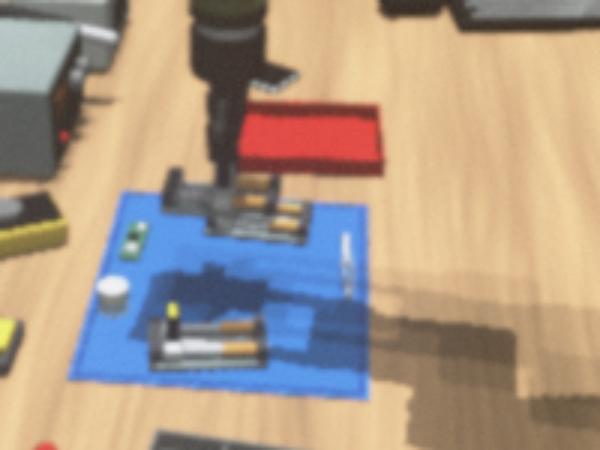

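The holder hangs level in the gripper, around (235,205), and the force change matches its weight. Now the tray.

```bash
python3 -W ignore - <<'E'
from h import *
yaw=.054;o=down(yaw);p=np.array([.502,-.328])-.0055*np.array([np.cos(yaw),np.sin(yaw)])
arm.movep([*p,.16],o);arm.move_linear([*p,.066],.1);arm.hold(.2);F0=arm.observe()["contact_force"][2]
z=.058
arm.move_linear([*p,z],.03)
while z>.0505:
    s=arm.observe();d=s["contact_force"][2]-F0;print(round(z,4),d.round(2))
    if d>5: break
    z-=.001;arm.move_linear([*p,z],.02)
arm.hold(.2);fingers.gripper_to(1.);arm.move_linear([*p,.15],.1)
arm.movep([.45,-.328,.25],down(yaw))
f=vision.grab_frame("wrist");np.savez("/tmp/T.npz",**f);cv2.imwrite("pics/T.png",f["frame"][...,::-1])
m=measure(f,p);[print(' ',k,v) for k,v in m.items()]
f=look((.565,-.01),"end",.3)
for xy in((.58,.118),(.545,-.126)): print({k:v for k,v in measure(f,xy,.07).items()})
print(arm.observe()["t"])
E
```

```text
0.058 -1.6
0.057 -0.7
0.056 -0.28
0.055 0.37
0.054 0.91
0.053 9.94
  grip ((496.69976806640625, -329.15203857421875), (7.052718162536621, 18.613658905029297), 3.05906081199646)
  brass [((472.2799377441406, -348.4510498046875), (30.721776962280273, 10.753422737121582), 2.277099370956421), ((470.9611511230469, -311.83819580078125), (31.89350700378418, 10.73613452911377), 3.507411003112793)]
  yaw_pair 0.03600420559298037
{'grip': ((612.6238403320312, 121.39563751220703), (9.303361892700195, 20.054122924804688), 8.055789947509766), 'brass': [((551.8881225585938, 92.7433853149414), (31.73955535888672, 11.0407133102417), 10.308671951293945), ((546.1646118164062, 129.0593719482422), (30.818349838256836, 10.445730209350586), 5.553483963012695)], 'yaw_pair': np.float64(0.15631728547594156)}
{'grip': ((579.8477783203125, -127.64432525634766), (8.378182411193848, 20.764310836791992), 0.6535909175872803), 'brass': [((525.9744873046875, -104.93274688720703), (6.955357074737549, 11.14588737487793), 86.81370544433594), ((524.6890869140625, -141.9294891357422), (7.3613481521606445, 6.988083362579346), 89.00753021240234)], 'yaw_pair': np.float64(-0.03472964041255642)}
32.3917
```

View pics/T.png

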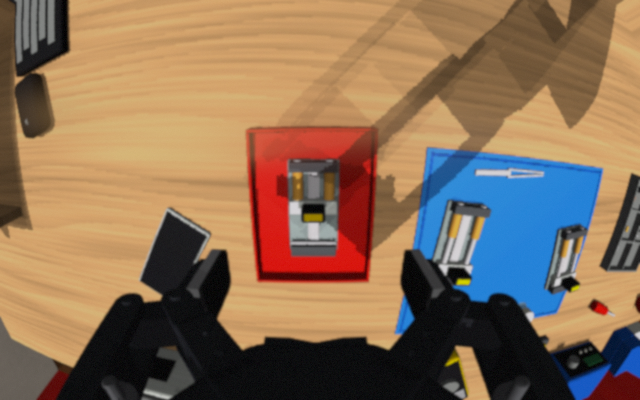

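The binding holder lies flat in the centre of the tray, around (313,207). The two sound holders stand on the mat with their grips shut, at (460,280) and (572,285). The arm is clear, so I'm handing in.

```bash
python3 -c "
from cell import arm
print(arm.observe()['contact_force'],arm.observe()['t']);arm.close_job()"
```

```text
[-0.14376537  0.31238117  0.14168997] 32.3917
the job is handed in; nothing more can be done
```

I tested the three holders from left to right, moved the one that binds (the middle one) to the red tray, and handed the job in at about 32 s; no verdict was reported.

- **Left and right:** both jaws reached their stops and sprang home. The grip-to-barrel distance is back to about 64 mm on each, as at the start. Each base was dragged only 1–2 mm.
- **Middle:** its jaw stayed about 39.6 mm out after release. I lifted the holder by the grip, where it hung level, and lowered it slowly until I felt contact. The last picture shows it lying flat, within a few mm of the tray's centre.
- **Other things on the bench:** I saw no sign that any were disturbed, but I did not measure their positions again. After the last move the arm was clear of everything, with contact force near zero.
- **Checks that disagreed:**
  - The pull force did not separate the binding jaw from the sound ones. The middle read about 0 N mid-pull, against 2.4–3.3 N for the sound ones, so the verdicts rest on the camera.
  - In the final look, part of the right holder's barrels was cut off by the search radius. For that holder I relied on the grip's position, which had not moved, and the earlier close view.

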